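# Put the microscope objectives away by colour ring

### The arm

A 6-joint arm with a two-finger parallel gripper is mounted at the origin on the work surface. World frame = base frame: x ahead of the robot, y to its left, z up, the work surface at z = 0. Lengths are in mm, angles in rad, forces in N, time in s.
With the tool pointing down it reaches from about 350 to 975 mm from the base axis. Payload 7.1 kg.
Tool frame: the origin (TCP) lies between the finger pads; the fingertips stand 11 mm ahead of it and the grasp point (between the pads) lies 8 mm behind it; z points along the fingers, y is the line along which they close (so a half turn about z gives the same grasp; the last joint's range is limited). The gripper opens to 88 mm and grips with 3 to 60 N. Pads are 20 mm wide; open, the fingers measure 115 mm over their backs; the gripper's body (75 mm by 178 mm) begins 61 mm behind the grasp point.
Start: joints at [-1.165, 0.423, 1.63, -0, 1.089, -0.019], TCP at [257.602, -569.426, 233.675] pointing down, gripper open.
Joint ranges: [-3, 3], [-0.9, 2.11], [0.09, 2.58], [-1.31, 4.45], [0.11, 2.69], [-2.54, 2.54]. Speed limits (rad/s): [2.39, 2.39, 3.01, 3.14, 3.14, 3.14].

### API

Orientations are given as a unit quaternion [w, x, y, z].
In Python, from workcell import bot, cams, look_for, outline_of gives the robot as it stands.
- The arm moves only by the tool carry_out, never from a script. Its argument "series" is text: rows parted by semicolons, each of 7 numbers parted by spaces: the shift along the tool's x, y, z in m, then the turn, a rotation vector about the tool's x, y, z in rad, then the opening, from -1 (shut) to 1 (fully open). A call has 1 to 5 rows; each row is the pose to reach, as a shift and turn from the pose commanded when the call began, along the tool's axes at that moment; what a row does not reach only later rows make up. A row lasts 1/8 s, in which the tool goes at most 62.5 mm and 10.7 degrees, less where a joint would pass 70% of its speed; a pose out of reach is approached as far as the arm can. A call with a gripper value outside its range is refused whole. The fingers move at their own pace and stop on an object; the grip force is fixed at half the most. Time passes only in rows, so rows that repeat a pose let the fingers close. It gives the time, the measured TCP pose, the force, the opening and the grip force at its end, in the units of the state.
- bot.read_state(): the state, without advancing time (a new reading comes with each control period).
- cams.snapshot(name): name is "scene" or "top"; returns the picture (420x560x3 uint8, red, green, blue); there is no depth.
- cams.get_calibration(name): a dict with "camera_matrix" (3x3 intrinsics, pixels), "R" (3x3) and "t" (3): a world point X has camera coordinates R X + t. Camera axes: x right, y down, z forward; pixel columns grow to the right and rows downward; lengths in mm; the calibration is good to about 2 mm. A picture is of the moment at which its call begins. get_calibration takes no time and is no camera call.
- bot.finish_job(): hands the job in; it is judged then, once.
Trained networks look in the newest picture that a camera, given by its name, has taken for a name from the list of things; names that differ only in an ending like _2 or _b are one class to them, and where a whole thing is asked for, a point or a joint stands for the part that bears it (a point fixed in the world has none). Each returns a list of dicts, best first, with "score" (0 to 1); they miss things now and then, are a little off and sometimes report something else, mostly with a low value. They report only what shows in the picture. A call takes as long as a camera call.
- look_for(camera, target): "position" ([x, y, z] in mm, in world coordinates, good to about 4 mm: the middle of the surface that is visible of it).
- outline_of(camera, target): "mask" (420x560 bool, what is visible of it).
The state is a dict: "time_s": time; "joint_pos": joint angles; "qvel": joint speeds; "effort": joint torques, N m; "tool_pos": TCP position; "eef_rot": TCP orientation; "force": force on the tool from outside, world axes, zero at the start; "ft_torque": the same for the moment, N m; "gripper_width": finger opening in mm; "grasp_force": force on a finger pad.
Only numpy, scipy, OpenCV 4.12 (cv2) and the standard library are available. Lean on these libraries where they do the work, as an engineer would, in place of code of your own. Each camera call takes 0.05 s, during which the arm holds its last target. There are 200 camera calls.

### The job

The four objectives taken off the microscope stand about the black breadboard: put each one away in the storage-case base of its own ring colour, standing upright in the recess, front lens up. They are delicate glass, so set them down gently, never drop one or tip one over, and do not shift the oil bottle or the filter cube.

Things in the scene. Friction and masses are not known exactly. Their poses are not given: they have to be found in the camera images.
- objective_red: microscope objective with the red ring (lowest power, short with a wide front lens), 42 mm tall, standing on its brass thread, lens up. Heights: thread 25 mm diameter up to 5 mm, straight bright-metal barrel 31 mm diameter from 5 to 33 mm (grip here), red cone to 37 mm, metal nose. 0.1 to 0.25 kg. Origin: centre of its underside, z up through the nose.
- objective_yellow: microscope objective with the yellow ring (short conical nose), 48 mm tall, standing on its brass thread, lens up. Heights: thread 25 mm diameter up to 5 mm, straight bright-metal barrel 31 mm diameter from 5 to 34 mm (grip here), yellow cone to 40 mm, metal nose. 0.1 to 0.25 kg. Origin: centre of its underside, z up through the nose.
- objective_green: microscope objective with the green ring (longer conical nose), 54 mm tall, standing on its brass thread, lens up. Heights: thread 25 mm diameter up to 5 mm, straight bright-metal barrel 31 mm diameter from 5 to 35 mm (grip here), green cone to 42 mm, metal nose. 0.1 to 0.25 kg. Origin: centre of its underside, z up through the nose.
- objective_blue: microscope objective with the blue ring (longest, slender conical nose), 60 mm tall, standing on its brass thread, lens up. Heights: thread 25 mm diameter up to 5 mm, straight bright-metal barrel 31 mm diameter from 5 to 36 mm (grip here), blue cone to 44 mm, metal nose. 0.1 to 0.25 kg. Origin: centre of its underside, z up through the nose.
- base_red: red plastic screw base of the red objective's storage case, cover off: a loose round shallow dish 58 mm in diameter and 17 mm high, with a recess open upward, 50 mm in diameter and 12 mm deep (rim wall 4 mm, floor 5 mm above its underside, light grey felt disc in the middle). Mass 0.06 kg. Origin at the centre of its underside, z up.
- base_yellow: yellow plastic screw base of the yellow objective's storage case, cover off: a loose round shallow dish 58 mm in diameter and 17 mm high, with a recess open upward, 50 mm in diameter and 12 mm deep (rim wall 4 mm, floor 5 mm above its underside, light grey felt disc in the middle). Mass 0.06 kg. Origin at the centre of its underside, z up.
- base_green: green plastic screw base of the green objective's storage case, cover off: a loose round shallow dish 58 mm in diameter and 17 mm high, with a recess open upward, 50 mm in diameter and 12 mm deep (rim wall 4 mm, floor 5 mm above its underside, light grey felt disc in the middle). Mass 0.06 kg. Origin at the centre of its underside, z up.
- base_blue: blue plastic screw base of the blue objective's storage case, cover off: a loose round shallow dish 58 mm in diameter and 17 mm high, with a recess open upward, 50 mm in diameter and 12 mm deep (rim wall 4 mm, floor 5 mm above its underside, light grey felt disc in the middle). Mass 0.06 kg. Origin at the centre of its underside, z up.
- oil_bottle: small amber glass immersion-oil bottle with a black cap and white label, 28 mm diameter, 60 mm tall, standing loose; a bystander. Like all the things it stands on the black breadboard, whose top is 12 mm above the work surface. Origin at the centre of its underside, z up.
- filter_cube: black fluorescence filter cube, 38 x 38 x 38 mm with a 41 mm depth over its dovetail, round glass window on top, standing loose; a bystander. The other small clutter on the breadboard is at most 75 mm tall. Origin at the centre of its underside, z up.

How it is judged:
By the outcome, as a careful person would: the job done as asked, in the order asked, and still so for the second after the job is handed in, with the robot touching nothing.
It also fails if it takes over 109 s, if anything falls off the work surface, if the arm or the gripper's body presses on something with over 40 N, if the wrist force passes 120 N, or if a joint passes its speed limit or range.

## Working session

There is one attempt and no reset: what is moved stays moved. The work goes in short steps, Python scripts to look and compute and a tool call to move; the robot and the scene stay as the last step left them, time stands still between calls to the robot, and variables do not carry over. Pictures are saved under pics/ and viewed, at most 16 in all, crops included, and the job is handed in when it is done.

Besides the shell and the picture viewer there is one more tool, called after ">>>" as name(argument=value, ...) on one line, values as JSON. carry_out: Moves the arm, as the interface text tells. Its arguments: {"type":"object","properties":{"series":{"type":"string"}},"required":["series"]}

```bash
mkdir -p pics; ls; python3 - <<'E'
from workcell import bot,cams,look_for,outline_of
import cv2,numpy as np
np.set_printoptions(precision=4,suppress=True)
for c in ("top","scene"):
    im=cams.snapshot(c); cv2.imwrite(f"pics/{c}0.png",im[:,:,::-1])
    k=cams.get_calibration(c); print(c,k["camera_matrix"],k["R"],k["t"])
    for n in ["objective_red","objective_yellow","objective_green","objective_blue","base_red","base_yellow","base_green","base_blue","oil_bottle","filter_cube"]:
        print(n,[(np.round(d["position"],0),round(d["score"],2)) for d in look_for(c,n)[:2]])
print(bot.read_state())
E
```

```text
pics
top [[506.9042   0.     283.7651]
 [  0.     506.9042 212.1254]
 [  0.       0.       1.    ]] [[ 0.0083 -0.9999  0.0107]
 [-0.9833 -0.0101 -0.1815]
 [ 0.1816 -0.0091 -0.9833]] [   3.4947  525.2056 1087.3845]
objective_red [(array([ 579., -301.,   47.]), 0.75), (array([615., -96.,  23.]), 0.57)]
objective_yellow [(array([ 444., -306.,   48.]), 0.65)]
objective_green [(array([609., 328.,  51.]), 0.73)]
objective_blue [(array([425., 309.,  50.]), 0.69)]
base_red [(array([ 445., -112.,   15.]), 0.62), (array([ 511., -196.,   50.]), 0.27)]
base_yellow [(array([429., 121.,  19.]), 0.86)]
base_green [(array([613., -94.,  21.]), 0.95)]
base_blue [(array([590.,  96.,  19.]), 0.69), (array([422., 305.,  54.]), 0.35)]
oil_bottle [(array([514., 206.,  51.]), 0.57)]
filter_cube [(array([ 510., -193.,   50.]), 0.82)]
scene [[379.539    0.     278.6287]
 [  0.     379.539  211.0163]
 [  0.       0.       1.    ]] [[ 0.443   0.8965 -0.0029]
 [ 0.526  -0.2626 -0.8089]
 [-0.7259  0.3568 -0.5879]] [-223.479  -244.0732 1122.9157]
objective_red []
objective_yellow [(array([ 467., -311.,   42.]), 0.
[... 301 characters left out ...]
89.,  16.]), 0.27)]
base_blue [(array([594.,  90.,  21.]), 0.92)]
oil_bottle [(array([529., 204.,  45.]), 0.64)]
filter_cube [(array([ 524., -206.,   46.]), 0.69), (array([432., 118.,  22.]), 0.48)]
{'time_s': 1.1, 'joint_pos': array([-1.165 ,  0.4231,  1.6299,  0.    ,  1.0886, -0.019 ]), 'qvel': array([ 0.0002,  0.0013, -0.0001, -0.0004, -0.0003, -0.0006]), 'effort': array([  0.0011, -54.4592, -27.4043,   0.0645,   0.017 ,  -0.    ]), 'tool_pos': array([ 257.6139, -569.414 ,  233.6708]), 'eef_rot': array([-0.    ,  0.9775,  0.2108,  0.    ]), 'force': array([-0.1301, -0.0785, -0.1357]), 'ft_torque': array([ 0.0453, -0.0317, -0.0128]), 'grasp_force': 0.0, 'gripper_width': 87.81779296283442}
```

View pics/top0.png

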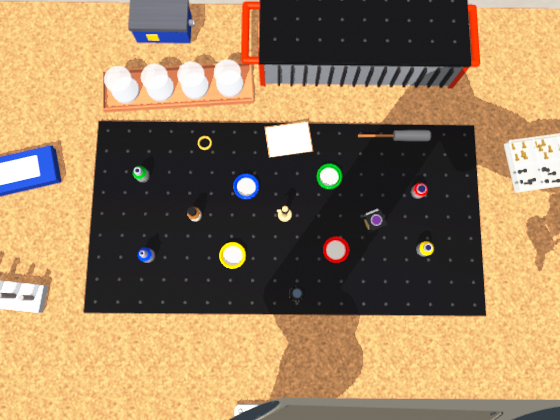

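View pics/scene0.png

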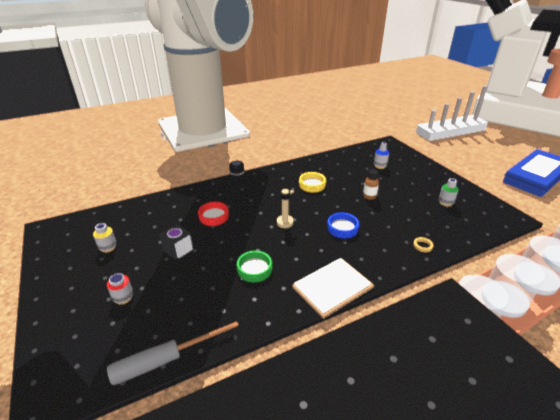

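The top view shows the objectives red (420,190), yellow (426,248), green (140,174) and blue (145,255). The bases are red (336,250), yellow (232,255), green (329,176) and blue (246,186). I'll refine these with a silhouette fit to the outlines.

```bash
cat >h.py <<'E'
from workcell import bot,cams,look_for,outline_of
import cv2,numpy as np
from scipy.optimize import least_squares
H=dict(red=(33,37,42),yellow=(34,40,48),green=(35,42,54),blue=(36,44,60))
def prof(n):
    k,c=n.split("_")
    if k=="base": return [(0,29),(17,29)]
    b,r,h=H[c]; return [(0,12.5),(5,12.5),(5,15.5),(b,15.5),(r,11),(h,8)]
A=np.linspace(0,2*np.pi,24,endpoint=False)
def sil(cam,n,x,y,z0):
    K=cams.get_calibration(cam); P=np.array([[x+r*np.cos(a),y+r*np.sin(a),z0+h] for h,r in prof(n) for a in A])
    p=(P@K["R"].T+K["t"])@K["camera_matrix"].T; p=(p[:,:2]/p[:,2:]).astype(np.float32)
    m=cv2.moments(cv2.convexHull(p)); return np.array([m["m10"]/m["m00"],m["m01"]/m["m00"]]),m["m00"]
def fit(n,x0,z0=12.,cs=("top","scene")):
    obs={}
    for c in cs:
        best=None
        for d in outline_of(c,n):
            ys,xs=np.nonzero(d["mask"]); o=np.array([xs.mean(),ys.mean()]); p,a=sil(c,n,*x0,z0)
            if np.linalg.norm(o-p)<25 and best is None: best=(o,len(xs),a)
        if best: obs[c]=best
    out={}
    for k in list(obs)+["both"]:
        use=obs if k=="both" else [k]
        if use: out[k]=np.round(least_squares(lambda q:np.concatenate([sil(c,n,*q,z0)[0]-obs[c][0] for c in use]),x0).x,1)
    print(n,{k:v.tolist() for k,v in out.items()},{c:(v[1],round(v[2])) for c,v in obs.items()})
E
python3 - <<'E'
from h import *
for c in("top","scene"): cams.snapshot(c)
for n,x in dict(objective_red=(579,-301),objective_yellow=(450,-308),objective_green=(612,325),objective_blue=(428,307),base_red=(445,-112),base_yellow=(430,120),base_green=(614,-95),base_blue=(592,93)).items(): fit(n,x)
E
```

```text
objective_red {'top': [581.1, -300.8], 'scene': [581.0, -306.1], 'both': [581.5, -304.8]} {'top': (187, 196), 'scene': (641, 566)}
objective_yellow {'top': [447.1, -308.1], 'both': [447.1, -308.1]} {'top': (216, 201)}
objective_green {'top': [614.0, 340.7], 'scene': [615.5, 329.6], 'both': [612.7, 333.6]} {'top': (191, 202), 'scene': (411, 395)}
objective_blue {'top': [427.6, 315.3], 'scene': [428.0, 307.0], 'both': [428.0, 307.0]} {'top': (187, 203), 'scene': (230, 308)}
base_red {'top': [445.0, -112.0], 'scene': [447.1, -114.9], 'both': [445.6, -113.2]} {'top': (547, 537), 'scene': (583, 607)}
base_yellow {'top': [429.2, 121.1], 'scene': [431.7, 119.5], 'both': [430.0, 120.0]} {'top': (575, 538), 'scene': (376, 451)}
base_green {'scene': [618.2, -101.7], 'both': [618.2, -101.7]} {'scene': (944, 922)}
base_blue {'top': [589.5, 93.0], 'scene': [591.2, 91.7], 'both': [589.1, 94.9]} {'top': (515, 519), 'scene': (651, 680)}
```

```bash
sed -i 's/,x0).x,1/,x0,diff_step=1e-3).x,1/' h.py
python3 - <<'E'
from h import *
for c in("top","scene"): cams.snapshot(c)
for n,x in dict(objective_red=(579,-301),objective_yellow=(450,-308),objective_green=(612,325),objective_blue=(428,307),base_red=(445,-112),base_yellow=(430,120),base_green=(614,-95),base_blue=(592,93)).items(): fit(n,x)
E
```

```text
objective_red {'top': [580.7, -299.8], 'scene': [581.9, -305.8], 'both': [581.6, -304.2]} {'top': (171, 196), 'scene': (615, 566)}
objective_yellow {'top': [446.5, -306.8], 'scene': [449.4, -313.6], 'both': [447.8, -311.4]} {'top': (171, 201), 'scene': (498, 478)}
objective_green {'top': [612.8, 338.8], 'scene': [617.3, 329.5], 'both': [613.3, 336.1]} {'top': (221, 202), 'scene': (380, 395)}
objective_blue {'top': [427.3, 315.3], 'scene': [433.0, 304.0], 'both': [427.1, 312.4]} {'top': (143, 203), 'scene': (254, 308)}
base_red {'scene': [447.2, -115.4], 'both': [447.2, -115.4]} {'scene': (564, 607)}
base_yellow {'top': [429.0, 124.1], 'scene': [432.8, 117.9], 'both': [429.3, 121.9]} {'top': (498, 538), 'scene': (454, 451)}
base_green {'top': [616.3, -95.9], 'scene': [617.5, -100.6], 'both': [616.7, -98.9]} {'top': (549, 517), 'scene': (915, 922)}
base_blue {'top': [589.3, 97.2], 'scene': [591.0, 91.5], 'both': [589.3, 94.5]} {'top': (533, 519), 'scene': (650, 680)}
```

>>> carry_out(series="0.05 -0.0137 0.01 0 0 -0.143 1; 0.1 -0.0274 0.02 0 0 -0.286 1; 0.15 -0.041 0.03 0 0 -0.43 1; 0.2 -0.0548 0.04 0 0 -0.573 1; 0.25 -0.0685 0.05 0 0 -0.716 1")

```text
time_s: 3.52
tool_pos: [458.4, -402.9, 183.6]
eef_rot: [0.0, 0.84, 0.542, 0.0]
force: [-0.7, 0.1, -0.7]
gripper_width: 87.8
grasp_force: 0.0
```

>>> carry_out(series="0.036 0.0177 0.02 0 0 -0.11 1; 0.072 0.0354 0.042 0 0 -0.22 1; 0.108 0.053 0.063 0 0 -0.33 1; 0.1435 0.0707 0.084 0 0 -0.43 1; 0.1435 0.0707 0.084 0 0 -0.43 1")

```text
time_s: 4.15
tool_pos: [582.1, -300.7, 97.9]
eef_rot: [-0.001, 0.706, 0.708, -0.0]
force: [-0.1, 0.4, -0.8]
gripper_width: 87.6
grasp_force: 0.0
```

```bash
python3 - <<'E'
from h import *
s=bot.read_state();print(s["tool_pos"],s["eef_rot"],s["joint_pos"])
a=cams.snapshot("top");b=cams.snapshot("scene")
im=np.hstack([cv2.resize(a[140:260,360:480],(480,480)),cv2.resize(b[200:340,40:180],(480,480))])[:,:,::-1]
cv2.imwrite("pics/r1.png",cv2.resize(im,(800,400)))
E
```

```text
[ 582.0816946  -300.72779573   97.86415508] [-1.18385691e-03  7.05858195e-01  7.08352138e-01 -2.36166953e-04] [-4.95137041e-01  6.32642871e-01  1.63305306e+00  2.86920674e-04
  8.78300991e-01 -4.98847467e-01]
```

View pics/r1.png

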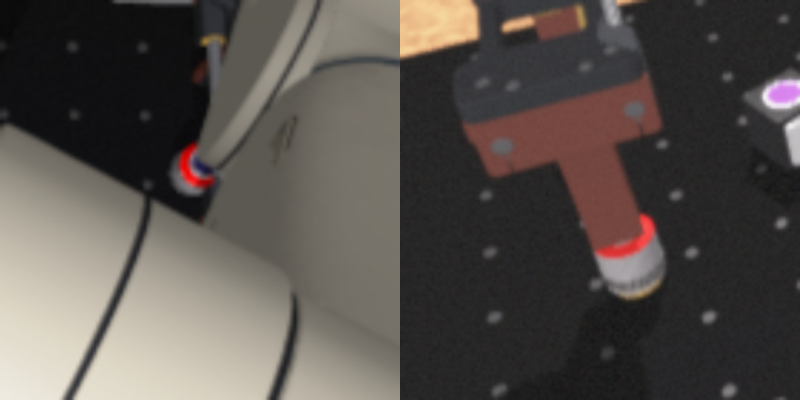

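In the scene crop the near finger stands in front of the red objective and is laterally aligned with it, so I'll descend and grip.

>>> carry_out(series="-0.002 0 0.03 0 0 0 1; -0.002 0 0.05 0 0 0 1; -0.002 0 0.06 0 0 0 1; -0.002 0 0.06 0 0 0 0.1; -0.002 0 0.06 0 0 0 -0.2")

```text
time_s: 4.88
tool_pos: [581.7, -305.4, 40.4]
eef_rot: [0.001, 0.707, 0.707, 0.0]
force: [-0.2, -0.7, -0.1]
gripper_width: 71.2
grasp_force: 0.0
```

>>> carry_out(series="0 0 0 0 0 0 -0.4; 0 0 0 0 0 0 -0.6; 0 0 0 0 0 0 -0.6; 0 0 0 0 0 0 -0.6; 0 0 0 0 0 0 -0.6")

```text
time_s: 5.5
tool_pos: [581.3, -305.0, 39.7]
eef_rot: [0.0, 0.707, 0.707, 0.0]
force: [0.7, 0.1, 0.3]
gripper_width: 29.6
grasp_force: 30.0
```

```bash
python3 - <<'E'
from h import *
s=bot.read_state();print(s["tool_pos"],s["gripper_width"],s["ft_torque"])
a=cams.snapshot("top");b=cams.snapshot("scene")
im=np.hstack([cv2.resize(a[150:240,380:470],(480,480)),cv2.resize(b[230:320,70:160],(480,480))])[:,:,::-1]
cv2.imwrite("pics/r2.png",cv2.resize(im,(800,400)))
fit("objective_red",(581,-303))
E
```

```text
[ 581.29622304 -305.01405899   39.72925455] 29.628287047358118 [ 0.00326136 -0.05708605  0.00445463]
objective_red {'scene': [599.9, -297.6], 'both': [599.9, -297.6]} {'scene': (87, 571)}
```

View pics/r2.png

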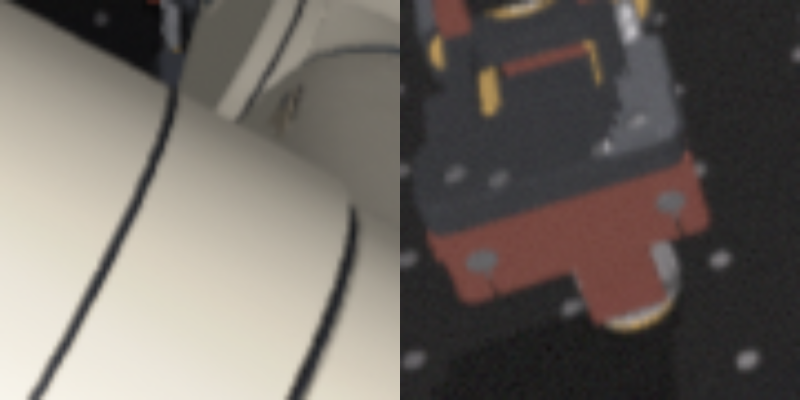

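The scene crop shows the objective sticking out to the right of the finger (+y), so the grasp is about 9 mm off centre. I'll regrip.

>>> carry_out(series="0 0 0 0 0 0 0; 0 0 0 0 0 0 0; 0.009 0 0.001 0 0 0 0; 0.009 0 0.001 0 0 0 -0.3; 0.009 0 0.001 0 0 0 -0.6")

```text
time_s: 6.32
tool_pos: [581.3, -295.8, 38.7]
eef_rot: [0.0, 0.707, 0.707, -0.0]
force: [0.0, -0.1, -2.0]
gripper_width: 29.6
grasp_force: 30.0
```

>>> carry_out(series="0 0 0 0 0 0 -0.6; 0 0 0 0 0 0 -0.6; 0 0 0 0 0 0 -0.6")

```text
time_s: 6.7
tool_pos: [581.2, -296.1, 38.6]
eef_rot: [-0.0, 0.707, 0.707, -0.0]
force: [0.1, 0.7, -0.5]
gripper_width: 29.5
grasp_force: 30.0
```

```bash
python3 - <<'E'
from h import *
s=bot.read_state();print(s["tool_pos"],s["gripper_width"],s["ft_torque"])
b=cams.snapshot("scene")
im=cv2.resize(b[230:320,70:160],(400,400))[:,:,::-1]
cv2.imwrite("pics/r3.png",im)
E
```

```text
[ 581.17960208 -296.06648307   38.61834139] 29.505268835867472 [ 0.04603599 -0.0965905   0.05358764]
```

View pics/r3.png

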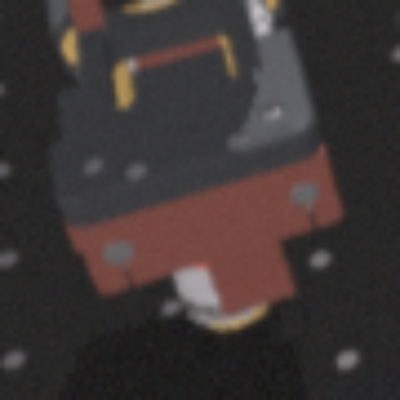

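>>> carry_out(series="0 0 -0.015 0 0 0 -0.6; 0 0 -0.055 0 0 0 -0.6; 0 0 -0.092 0 0 0 -0.6; 0.02 -0.014 -0.092 0 0 0 -0.6; 0.065 -0.047 -0.092 0 0 0 -0.6")

```text
time_s: 7.38
tool_pos: [535.6, -232.0, 132.7]
eef_rot: [0.002, 0.708, 0.707, 0.001]
force: [-0.2, 1.0, -0.6]
gripper_width: 29.3
grasp_force: 30.0
```

>>> carry_out(series="0.048 -0.034 0 0 0 0 -0.6; 0.09 -0.065 0 0 0 0 -0.6; 0.12 -0.087 0 0 0 0 -0.6; 0.123 -0.088 0.03 0 0 0 -0.6; 0.123 -0.088 0.05 0 0 0 -0.6")

```text
time_s: 8.0
tool_pos: [446.4, -107.6, 81.2]
eef_rot: [0.001, 0.707, 0.707, 0.0]
force: [-0.3, 0.3, -1.3]
gripper_width: 29.4
grasp_force: 30.0
```

```bash
python3 - <<'E'
from h import *
s=bot.read_state();print(s["tool_pos"],s["gripper_width"],s["force"])
a=cams.snapshot("top");b=cams.snapshot("scene")
im=np.hstack([cv2.resize(a[180:300,280:400],(480,480)),cv2.resize(b[120:240,160:280],(480,480))])[:,:,::-1]
cv2.imwrite("pics/r4.png",cv2.resize(im,(800,400)))
z=s["tool_pos"][2]-26.6
fit("objective_red",tuple(s["tool_pos"][:2]),z); fit("base_red",(446,-110))
E
```

```text
[ 446.40331016 -107.57185437   81.17341866] 29.376575816235224 [-0.32491013  0.28717555 -1.28788517]
objective_red {'scene': [450.4, -124.9], 'both': [450.4, -124.9]} {'scene': (220, 356)}
base_red {'scene': [449.1, -115.0], 'both': [449.1, -115.0]} {'scene': (583, 607)}
```

View pics/r4.png

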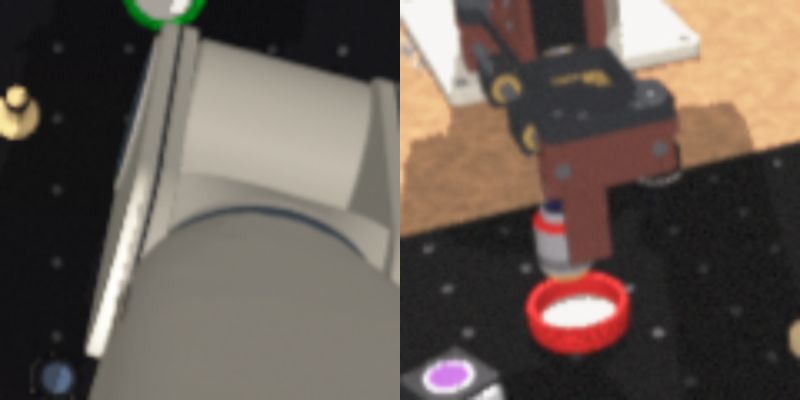

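The scene crop shows the red objective held above the red base, with its left edge at about (200,192) in full-image pixels and the nose just left of the finger. I'll work out its offset in scene-camera coordinates.

```bash
python3 - <<'E'
from h import *
K=cams.get_calibration("scene")
def pr(P):
    p=(np.atleast_2d(P)@K["R"].T+K["t"])@K["camera_matrix"].T; return p[:,:2]/p[:,2:]
z=81.2-26.6
for y in (-100,-105,-110,-115,-120,-125):
    c=np.array([[446.4+15.5*np.cos(a),y+15.5*np.sin(a),z+20] for a in A])
    print(y,"barrel left",pr(c)[:,0].min().round(1),"nose",pr([446.4,y,z+42]).round(1))
print("tip finger", pr([[446.4+29,-107.6+s,81.2-11] for s in(-10,10)]).round(1), pr([[446.4+15,-107.6+s,81.2-11] for s in(-10,10)]).round(1))
im=cams.snapshot("scene").astype(int)
for r in (190,192,194,196): print(r,[tuple(im[r,c]) for c in range(196,214,2)])
E
```

```text
-100 barrel left 209.4 nose [[216.5 178.2]]
-105 barrel left 206.8 nose [[213.9 178.8]]
-110 barrel left 204.3 nose [[211.3 179.4]]
-115 barrel left 201.7 nose [[208.7 180.1]]
-120 barrel left 199.1 nose [[206.1 180.7]]
-125 barrel left 196.5 nose [[203.5 181.3]]
tip finger [[213.9 200.1]
 [224.2 197.4]] [[211.5 196.3]
 [221.7 193.7]]
190 [(np.int64(28), np.int64(28), np.int64(24)), (np.int64(24), np.int64(24), np.int64(21)), (np.int64(105), np.int64(102), np.int64(103)), (np.int64(152), np.int64(145), np.int64(146)), (np.int64(164), np.int64(152), np.int64(155)), (np.int64(169), np.int64(142), np.int64(145)), (np.int64(163), np.int64(146), np.int64(149)), (np.int64(116), np.int64(78), np.int64(75)), (np.int64(112), np.int64(68), np.int64(62))]
192 [(np.int64(21), np.int64(22), np.int64(22)), (np.int64(27), np.int64(24), np.int64(26)), (np.int64(84), np.int64(82), np.int64(81)), (np.int64(151), np.int64(147), np.int64(150)), (np.int64(161), np.int64(157), np.int64(160)), (np.int64(162), np.int64(156), np.int64(159)), (np.int64(159), np.int64(153), np.int64(157)), (np.int64(114), np.i
[... 200 characters left out ...]
(69)), (np.int64(149), np.int64(143), np.int64(147)), (np.int64(156), np.int64(153), np.int64(155)), (np.int64(160), np.int64(156), np.int64(159)), (np.int64(160), np.int64(155), np.int64(158)), (np.int64(116), np.int64(89), np.int64(87)), (np.int64(113), np.int64(69), np.int64(63))]
196 [(np.int64(31), np.int64(32), np.int64(31)), (np.int64(32), np.int64(31), np.int64(31)), (np.int64(44), np.int64(42), np.int64(44)), (np.int64(121), np.int64(118), np.int64(120)), (np.int64(145), np.int64(141), np.int64(142)), (np.int64(160), np.int64(155), np.int64(159)), (np.int64(165), np.int64(161), np.int64(162)), (np.int64(122), np.int64(102), np.int64(99)), (np.int64(112), np.int64(66), np.int64(62))]
```

>>> carry_out(series="0.003 0.001 0.015 0 0 0 -0.6; 0.003 0.001 0.028 0 0 0 -0.6; 0.003 0.001 0.034 0 0 0 -0.6; 0.003 0.001 0.036 0 0 0 -0.6; 0.003 0.001 0.036 0 0 0 -0.6")

```text
time_s: 8.98
tool_pos: [447.2, -105.0, 44.5]
eef_rot: [-0.0, 0.707, 0.707, -0.0]
force: [-0.2, -0.7, -0.5]
gripper_width: 29.4
grasp_force: 30.0
```

```bash
python3 - <<'E'
from h import *
s=bot.read_state();print(s["tool_pos"],s["gripper_width"],s["force"])
b=cams.snapshot("scene")
cv2.imwrite("pics/r5.png",cv2.resize(b[160:250,170:260],(400,400))[:,:,::-1])
E
```

```text
[ 447.16820357 -105.01350306   44.48566115] 29.427326881305007 [-0.15553746 -0.73650966 -0.53871199]
```

View pics/r5.png

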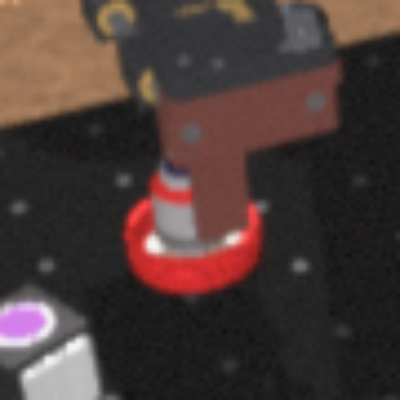

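The picture shows the red objective inside the red recess, roughly central. I'll lower it the last millimetre and release.

>>> carry_out(series="0 0 0.0005 0 0 0 -0.6; 0 0 0.001 0 0 0 -0.6; 0 0 0.001 0 0 0 -0.6")

```text
time_s: 9.4
tool_pos: [447.3, -105.0, 43.8]
eef_rot: [0.0, 0.707, 0.707, 0.0]
force: [0.2, -0.6, -2.0]
gripper_width: 29.6
grasp_force: 30.0
```

>>> carry_out(series="0 0 0 0 0 0 -0.2; 0 0 0 0 0 0 0.2; 0 0 0 0 0 0 0.4; 0 0 0 0 0 0 0.4; 0 0 -0.02 0 0 0 0.4")

```text
time_s: 10.02
tool_pos: [446.3, -104.8, 63.0]
eef_rot: [-0.001, 0.707, 0.707, -0.001]
force: [0.4, 0.2, 0.2]
gripper_width: 61.8
grasp_force: 0.0
```

>>> carry_out(series="0 0 -0.045 0 0 0 1; -0.05 0 -0.055 0 0 0 1; -0.105 0 -0.055 0 0 0 1; -0.155 0 -0.055 0 0 0 1; -0.202 0.001 -0.055 0 0 0 1")

```text
time_s: 10.65
tool_pos: [448.0, -308.8, 118.8]
eef_rot: [0.0, 0.707, 0.707, 0.0]
force: [0.0, 0.6, 0.7]
gripper_width: 87.6
grasp_force: 0.0
```

>>> carry_out(series="0 0 0 0 0 0 1")

```text
time_s: 10.78
tool_pos: [448.4, -310.0, 118.8]
eef_rot: [0.001, 0.708, 0.706, 0.0]
force: [-0.2, -0.3, -0.1]
gripper_width: 87.9
grasp_force: 0.0
```

```bash
python3 - <<'E'
from h import *
s=bot.read_state();print(s["tool_pos"],s["gripper_width"],s["force"])
a=cams.snapshot("top");b=cams.snapshot("scene")
fit("objective_red",(447,-109),17); fit("base_red",(446,-110)); fit("objective_yellow",(447,-307))
im=np.hstack([cv2.resize(b[190:290,60:160],(400,400)),cv2.resize(b[160:260,165:265],(400,400))])[:,:,::-1]
cv2.imwrite("pics/y1.png",im)
E
```

```text
[ 448.44836668 -309.95965609  118.78989858] 87.93870244873533 [-0.18052226 -0.2971506  -0.09804729]
objective_red {'top': [447.5, -110.0], 'scene': [446.2, -116.2], 'both': [446.7, -113.6]} {'top': (159, 176), 'scene': (346, 332)}
base_red {'top': [441.7, -108.4], 'scene': [456.1, -117.6], 'both': [446.0, -112.7]} {'top': (360, 536), 'scene': (363, 607)}
objective_yellow {'top': [448.0, -308.1], 'scene': [450.4, -313.6], 'both': [449.1, -311.8]} {'top': (188, 201), 'scene': (475, 474)}
```

View pics/y1.png

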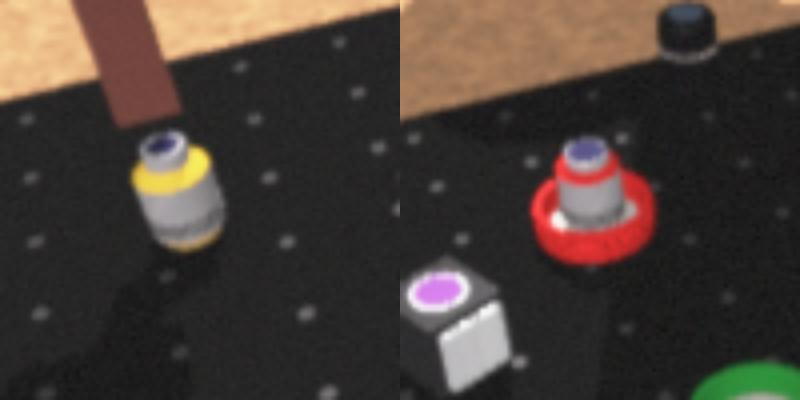

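Red stands upright and centred in its base at about (590,215), and the yellow objective stands below the fingers. The top camera's y agrees with the placed pose, so yellow is at y ≈ -307.5.

>>> carry_out(series="0.002 0 0.03 0 0 0 1; 0.002 0 0.06 0 0 0 1; 0.002 0 0.078 0 0 0 1; 0.002 0 0.08 0 0 0 1; 0.002 0 0.08 0 0 0 0.1")

```text
time_s: 11.8
tool_pos: [448.6, -305.2, 39.2]
eef_rot: [0.0, 0.707, 0.707, 0.0]
force: [0.1, -0.6, 0.3]
gripper_width: 80.9
grasp_force: 0.0
```

>>> carry_out(series="0 0 0 0 0 0 -0.2; 0 0 0 0 0 0 -0.4; 0 0 0 0 0 0 -0.6; 0 0 0 0 0 0 -0.6; 0 0 0 0 0 0 -0.6")

```text
time_s: 12.42
tool_pos: [448.3, -305.0, 38.7]
eef_rot: [0.0, 0.707, 0.707, 0.0]
force: [-0.1, 1.0, 0.4]
gripper_width: 31.5
grasp_force: 0.5
```

>>> carry_out(series="0 0 0 0 0 0 -0.6; 0 0 -0.01 0 0 0 -0.6; 0 0 -0.04 0 0 0 -0.6; 0 0 -0.09 0 0 0 -0.6; 0 0 -0.1 0 0 0 -0.6")

```text
time_s: 13.05
tool_pos: [449.8, -306.1, 142.0]
eef_rot: [0.003, 0.707, 0.707, 0.0]
force: [0.0, -1.2, -2.4]
gripper_width: 29.7
grasp_force: 30.0
```

>>> carry_out(series="0.04 -0.002 0 0 0 0 -0.6; 0.098 -0.004 0 0 0 0 -0.6; 0.156 -0.006 0 0 0 0 -0.6; 0.214 -0.009 0 0 0 0 -0.6; 0.27 -0.011 0 0 0 0 -0.6")

```text
time_s: 13.68
tool_pos: [436.3, -33.2, 138.2]
eef_rot: [-0.0, 0.707, 0.707, -0.0]
force: [0.3, 0.6, -2.4]
gripper_width: 29.6
grasp_force: 30.0
```

>>> carry_out(series="0.055 -0.003 0 0 0 0 -0.6; 0.11 -0.006 0 0 0 0 -0.6; 0.145 -0.008 0 0 0 0 -0.6; 0.16 -0.008 0.02 0 0 0 -0.6; 0.16 -0.008 0.05 0 0 0 -0.6")

```text
time_s: 14.3
tool_pos: [429.5, 126.4, 88.3]
eef_rot: [0.0, 0.706, 0.708, 0.001]
force: [0.5, -0.1, -2.1]
gripper_width: 29.7
grasp_force: 30.0
```

```bash
python3 - <<'E'
from h import *
s=bot.read_state();print(s["tool_pos"],s["gripper_width"],s["force"])
a=cams.snapshot("top");b=cams.snapshot("scene")
fit("objective_yellow",tuple(s["tool_pos"][:2]),s["tool_pos"][2]-26.7); fit("base_yellow",(430,122))
E
```

```text
[429.51497873 126.36813991  88.31813752] 29.65315278873978 [ 0.51071749 -0.08110927 -2.09012059]
objective_yellow {'scene': [432.6, 108.3], 'both': [432.6, 108.3]} {'scene': (213, 312)}
base_yellow {'scene': [432.5, 117.5], 'both': [432.5, 117.5]} {'scene': (454, 450)}
```

>>> carry_out(series="-0.001 0.001 0.02 0 0 0 -0.6; -0.001 0.001 0.035 0 0 0 -0.6; -0.001 0.001 0.041 0 0 0 -0.6; -0.001 0.001 0.0435 0 0 0 -0.6; -0.001 0.001 0.0435 0 0 0 -0.6")

```text
time_s: 15.22
tool_pos: [430.4, 124.0, 45.3]
eef_rot: [0.0, 0.707, 0.707, 0.0]
force: [-0.8, -0.9, -1.6]
gripper_width: 29.4
grasp_force: 30.0
```

```bash
python3 - <<'E'
from h import *
s=bot.read_state();print(s["tool_pos"],s["gripper_width"],s["force"])
b=cams.snapshot("scene")
cv2.imwrite("pics/y2.png",cv2.resize(b[130:220,265:355],(400,400))[:,:,::-1])
E
```

```text
[430.36162269 124.02238417  45.32999622] 29.37628649578509 [-0.76915695 -0.93928704 -1.58661951]
```

View pics/y2.png

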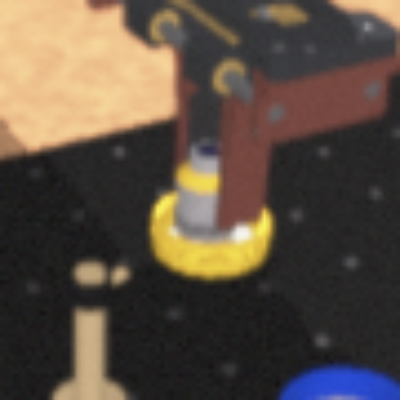

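The yellow objective is inside its recess and centred, with the nose at about 207 and the base at about 212. I'll set it down and release.

>>> carry_out(series="0 0 0.0008 0 0 0 -0.6; 0 0 0.0015 0 0 0 -0.6; 0 0 0.0017 0 0 0 -0.6; 0 0 0.0017 0 0 0 -0.6")

```text
time_s: 15.78
tool_pos: [430.3, 124.0, 43.7]
eef_rot: [0.0, 0.707, 0.707, 0.0]
force: [-0.1, -0.4, 1.9]
gripper_width: 29.4
grasp_force: 30.0
```

>>> carry_out(series="0 0 0 0 0 0 -0.2; 0 0 0 0 0 0 0.2; 0 0 0 0 0 0 0.4; 0 0 0 0 0 0 0.4; 0 0 -0.02 0 0 0 0.4")

```text
time_s: 16.4
tool_pos: [429.3, 123.7, 62.8]
eef_rot: [-0.001, 0.707, 0.707, -0.001]
force: [-0.2, 0.6, -0.4]
gripper_width: 61.1
grasp_force: 0.0
```

>>> carry_out(series="0 0 -0.04 0 0 0 1; 0.04 0 -0.07 0 0 0 1; 0.095 0 -0.07 0 0 0 1; 0.145 -0.002 -0.07 0 0 0 1; 0.17 -0.002 -0.07 0 0 0 1")

```text
time_s: 17.02
tool_pos: [428.1, 296.4, 133.7]
eef_rot: [0.0, 0.706, 0.708, 0.001]
force: [0.7, -1.4, 1.0]
gripper_width: 87.7
grasp_force: 0.0
```

```bash
python3 - <<'E'
from h import *
for i in range(2):
    for c in("top","scene"):cams.snapshot(c)
    fit("objective_yellow",(430,122),17); fit("base_yellow",(430,122));fit("objective_blue",(428,313));fit("objective_green",(613,336));fit("base_blue",(590,96))
    print(bot.read_state()["tool_pos"])
E
```

```text
objective_yellow {'top': [429.8, 120.1], 'scene': [430.4, 116.1], 'both': [429.4, 118.5]} {'top': (167, 175), 'scene': (266, 289)}
base_yellow {'top': [429.4, 126.3], 'scene': [441.7, 113.8], 'both': [431.5, 122.5]} {'top': (311, 539), 'scene': (231, 450)}
objective_blue {'scene': [434.6, 303.2], 'both': [434.6, 303.2]} {'scene': (268, 307)}
objective_green {'top': [613.1, 338.3], 'scene': [615.3, 330.6], 'both': [612.7, 335.8]} {'top': (199, 203), 'scene': (358, 394)}
base_blue {'top': [588.4, 97.7], 'scene': [591.8, 91.4], 'both': [589.2, 94.9]} {'top': (525, 519), 'scene': (700, 674)}
[428.39502885 293.44260857 133.53328234]
objective_yellow {'top': [430.1, 120.0], 'scene': [429.2, 115.4], 'both': [429.2, 117.9]} {'top': (182, 175), 'scene': (290, 289)}
base_yellow {'top': [428.4, 127.1], 'scene': [441.8, 114.4], 'both': [430.7, 123.4]} {'top': (348, 539), 'scene': (314, 450)}
objective_blue {'scene': [434.4, 303.8], 'both': [434.4, 303.8]} {'scene': (242, 307)}
objective_green {'top': [613.2, 338.0], 'scene': [615.8, 330.8], 'both': [613.1, 335.8]} {'top': (177, 203), 'scene': (393, 394)}
base_blue {'top': [590.0, 97.5], 'scene': [591.1, 90.1], 'both': [589.6, 93.8]} {'top': (501, 519), 'scene': (681, 674)}
[428.20414873 294.0119368  133.46521963]
```

>>> carry_out(series="0.017 0 0.01 0 0 0 1; 0.017 0.001 0.03 0 0 0 1; 0.017 0.001 0.03 0 0 0 1")

```text
time_s: 18.6
tool_pos: [428.2, 311.2, 101.9]
eef_rot: [-0.0, 0.707, 0.707, -0.001]
force: [-0.4, -0.4, -0.2]
gripper_width: 87.6
grasp_force: 0.0
```

```bash
python3 - <<'E'
from h import *
s=bot.read_state();print(s["tool_pos"],s["gripper_width"],s["force"])
a=cams.snapshot("top");b=cams.snapshot("scene")
im=np.hstack([cv2.resize(a[210:300,100:190],(400,400)),cv2.resize(b[100:190,335:425],(400,400))])[:,:,::-1]
cv2.imwrite("pics/b1.png",im)
E
```

```text
[428.24635637 311.22628365 101.85788764] 87.57939957290543 [-0.44941533 -0.41491846 -0.17209285]
```

View pics/b1.png

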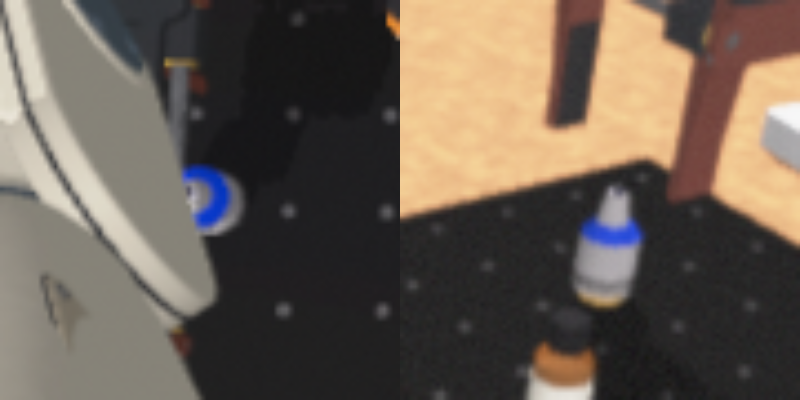

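The fingers straddle the blue objective (scene crop, nose at (618,185)) with the tool about 2–3 mm too far in +y. I'll descend with a small correction.

>>> carry_out(series="-0.002 0 0.025 0 0 0 1; -0.002 0 0.05 0 0 0 1; -0.002 0 0.062 0 0 0 1; -0.002 0 0.063 0 0 0 1; -0.002 0 0.063 0 0 0 0.1")

```text
time_s: 19.32
tool_pos: [429.7, 309.3, 41.2]
eef_rot: [0.0, 0.707, 0.707, 0.001]
force: [0.9, -0.6, 0.1]
gripper_width: 80.7
grasp_force: 0.0
```

>>> carry_out(series="0 0 0 0 0 0 -0.2; 0 0 0 0 0 0 -0.4; 0 0 0 0 0 0 -0.6; 0 0 0 0 0 0 -0.6; 0 0 0 0 0 0 -0.6")

```text
time_s: 19.95
tool_pos: [429.1, 309.0, 40.5]
eef_rot: [-0.0, 0.707, 0.707, -0.0]
force: [-1.9, 0.7, 1.1]
gripper_width: 31.2
grasp_force: 1.1
```

>>> carry_out(series="0 0 0 0 0 0 -0.6; 0 0 -0.01 0 0 0 -0.6; 0 0 -0.04 0 0 0 -0.6; 0 0 -0.09 0 0 0 -0.6; 0 0 -0.1 0 0 0 -0.6")

```text
time_s: 20.58
tool_pos: [430.8, 310.0, 143.7]
eef_rot: [0.001, 0.707, 0.707, 0.003]
force: [0.5, 0.7, -0.9]
gripper_width: 29.6
grasp_force: 30.0
```

>>> carry_out(series="-0.03 0.022 0 0 0 0 -0.6; -0.075 0.056 0 0 0 0 -0.6; -0.12 0.09 0 0 0 0 -0.6; -0.165 0.124 0 0 0 0 -0.6; -0.2 0.15 0 0 0 0 -0.6")

```text
time_s: 21.2
tool_pos: [579.8, 106.9, 139.5]
eef_rot: [-0.0, 0.707, 0.707, -0.0]
force: [-0.1, 1.3, -1.5]
gripper_width: 29.5
grasp_force: 30.0
```

>>> carry_out(series="-0.012 0.01 0.01 0 0 0 -0.6; -0.012 0.01 0.03 0 0 0 -0.6; -0.012 0.01 0.05 0 0 0 -0.6; -0.012 0.01 0.05 0 0 0 -0.6")

```text
time_s: 21.7
tool_pos: [586.5, 97.9, 87.7]
eef_rot: [-0.002, 0.706, 0.708, -0.002]
force: [-0.1, 0.3, -1.9]
gripper_width: 29.7
grasp_force: 30.0
```

```bash
python3 - <<'E'
from h import *
s=bot.read_state();print(s["tool_pos"],s["gripper_width"],s["force"])
a=cams.snapshot("top");b=cams.snapshot("scene")
fit("objective_blue",tuple(s["tool_pos"][:2]),s["tool_pos"][2]-28.5); fit("base_blue",(590,95))
cv2.imwrite("pics/b2.png",np.hstack([cv2.resize(b[130:250,285:405],(400,400)),cv2.resize(a[130:230,200:300],(400,400))])[:,:,::-1])
E
```

```text
[586.49634412  97.93169339  87.69782346] 29.733051756007754 [-0.12754223  0.27394608 -1.8856035 ]
objective_blue {'scene': [584.9, 92.2], 'both': [584.9, 92.2]} {'scene': (205, 506)}
base_blue {'scene': [591.4, 90.5], 'both': [591.4, 90.5]} {'scene': (661, 675)}
```

View pics/b2.png

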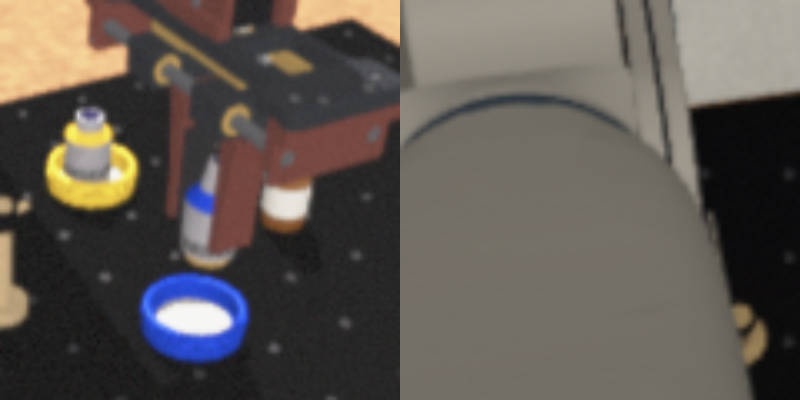

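Yellow is seated. The blue objective hangs above the blue base, with its thread bottom at full-image (348,209). I'll compare that with the projection.

```bash
python3 - <<'E'
from h import *
K=cams.get_calibration("scene")
s=bot.read_state();print(s["tool_pos"])
def pr(P):
    p=(np.atleast_2d(P)@K["R"].T+K["t"])@K["camera_matrix"].T; return (p[:,:2]/p[:,2:]).round(1).tolist()
for y in (85,90,95,100): print(y,pr([[586.5,y,59.2],[586.5,y,119.2]]))
c=[[586.5+15.5*np.cos(a),95+15.5*np.sin(a),59.2+15] for a in A]; print(min(p[0] for p in pr(c)))
E
```

```text
[589.64633429  97.4112145   91.21195929]
85 [[340.2, 207.9], [343.4, 179.7]]
90 [[342.5, 207.2], [345.8, 179.0]]
95 [[344.8, 206.4], [348.2, 178.3]]
100 [[347.1, 205.7], [350.6, 177.7]]
337.0
```

>>> carry_out(series="-0.005 0 0.02 0 0 0 -0.6; -0.005 0 0.035 0 0 0 -0.6; -0.005 0 0.042 0 0 0 -0.6; -0.005 0 0.0445 0 0 0 -0.6; -0.005 0 0.0445 0 0 0 -0.6")

```text
time_s: 22.62
tool_pos: [589.3, 92.0, 45.9]
eef_rot: [-0.0, 0.707, 0.707, 0.0]
force: [0.4, 0.1, -2.2]
gripper_width: 29.6
grasp_force: 30.0
```

```bash
python3 - <<'E'
from h import *
b=cams.snapshot("scene");b=cams.snapshot("scene")
s=bot.read_state();print(s["tool_pos"],s["gripper_width"],s["force"])
cv2.imwrite("pics/b3.png",cv2.resize(b[170:250,300:380],(400,400))[:,:,::-1])
E
```

```text
[589.58797942  92.04671311  46.11901837] 29.789108990793373 [ 0.32885919  0.79901733 -1.77166705]
```

View pics/b3.png

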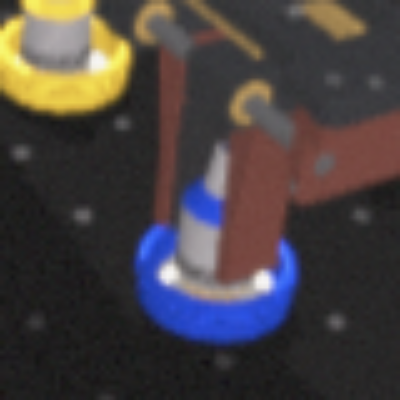

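The blue objective is centred in its recess, with its thread at about 219 and the base at about 217. I'll release it and go to green.

>>> carry_out(series="0 0 0.0004 0 0 0 -0.6; 0 0 0.0007 0 0 0 -0.6; 0 0 0.0007 0 0 0 -0.6")

```text
time_s: 23.1
tool_pos: [589.4, 92.0, 45.5]
eef_rot: [0.0, 0.707, 0.707, 0.0]
force: [0.1, 0.9, 0.7]
gripper_width: 29.7
grasp_force: 30.0
```

>>> carry_out(series="0 0 0 0 0 0 -0.2; 0 0 0 0 0 0 0.2; 0 0 0 0 0 0 0.4; 0 0 0 0 0 0 0.4; 0 0 -0.02 0 0 0 0.4")

```text
time_s: 23.72
tool_pos: [588.1, 91.8, 64.7]
eef_rot: [-0.001, 0.707, 0.707, -0.001]
force: [0.1, 0.1, 0.4]
gripper_width: 61.5
grasp_force: 0.0
```

>>> carry_out(series="0 0 -0.05 0 0 0 0.8; 0.02 0 -0.08 0 0 0 1; 0.075 0.01 -0.08 0 0 0 1; 0.13 0.015 -0.08 0 0 0 1; 0.185 0.02 -0.08 0 0 0 1")

```text
time_s: 24.35
tool_pos: [609.7, 278.7, 147.3]
eef_rot: [0.0, 0.707, 0.707, 0.001]
force: [0.8, 0.2, 0.1]
gripper_width: 88.1
grasp_force: 0.0
```

>>> carry_out(series="0.04 0.003 0 0 0 0 1; 0.057 0.004 0.02 0 0 0 1; 0.057 0.004 0.045 0 0 0 1; 0.057 0.004 0.045 0 0 0 1; 0.057 0.004 0.045 0 0 0 1")

```text
time_s: 24.98
tool_pos: [613.5, 333.1, 100.5]
eef_rot: [0.0, 0.707, 0.707, -0.0]
force: [0.5, 0.1, 0.3]
gripper_width: 87.7
grasp_force: 0.0
```

```bash
python3 - <<'E'
from h import *
a=cams.snapshot("top");b=cams.snapshot("scene")
s=bot.read_state();print(s["tool_pos"],s["gripper_width"],s["force"])
fit("objective_blue",(589,95),17);fit("objective_green",(613,336));fit("base_green",(616,-97))
im=np.hstack([cv2.resize(a[130:220,100:190],(400,400)),cv2.resize(b[130:230,390:490],(400,400))])[:,:,::-1]
cv2.imwrite("pics/g1.png",im)
E
```

```text
[613.97166499 333.54937571 101.35683095] 87.56677613018215 [ 0.2507429   0.37730483 -0.08127301]
objective_blue {'top': [588.6, 97.6], 'scene': [592.4, 90.6], 'both': [589.4, 94.6]} {'top': (170, 185), 'scene': (402, 465)}
objective_green {'scene': [616.0, 329.3], 'both': [616.0, 329.3]} {'scene': (385, 394)}
base_green {'top': [616.4, -95.0], 'scene': [617.5, -101.2], 'both': [616.7, -99.0]} {'top': (538, 517), 'scene': (907, 930)}
```

View pics/g1.png

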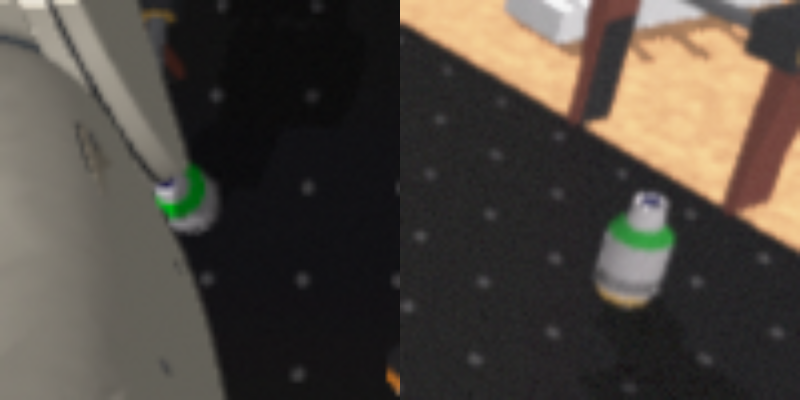

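Green stands midway between the fingers, so I'll descend straight down and grip.

>>> carry_out(series="0 0 0.025 0 0 0 1; 0 0 0.05 0 0 0 1; 0 0 0.062 0 0 0 1; 0 0 0.0625 0 0 0 1; 0 0 0.0625 0 0 0 0.1")

```text
time_s: 26.0
tool_pos: [613.8, 334.3, 38.6]
eef_rot: [0.0, 0.707, 0.707, 0.001]
force: [-0.5, -0.4, -0.1]
gripper_width: 80.8
grasp_force: 0.0
```

>>> carry_out(series="0 0 0 0 0 0 -0.2; 0 0 0 0 0 0 -0.4; 0 0 0 0 0 0 -0.6; 0 0 0 0 0 0 -0.6; 0 0 0 0 0 0 -0.6")

```text
time_s: 26.62
tool_pos: [613.2, 334.0, 37.8]
eef_rot: [0.0, 0.707, 0.707, -0.0]
force: [0.7, 0.1, 0.9]
gripper_width: 31.3
grasp_force: 0.5
```

>>> carry_out(series="0 0 0 0 0 0 -0.6; 0 0 -0.01 0 0 0 -0.6; 0 0 -0.04 0 0 0 -0.6; 0 0 -0.09 0 0 0 -0.6; 0 0 -0.1 0 0 0 -0.6")

```text
time_s: 27.25
tool_pos: [615.2, 335.1, 142.0]
eef_rot: [0.001, 0.707, 0.707, 0.003]
force: [0.0, 0.9, -2.2]
gripper_width: 29.2
grasp_force: 30.0
```

>>> carry_out(series="-0.04 0 0 0 0 0 -0.6; -0.095 0 0 0 0 0 -0.6; -0.15 0 0 0 0 0 -0.6; -0.205 0 0 0 0 0 -0.6; -0.26 0 0 0 0 0 -0.6")

```text
time_s: 27.88
tool_pos: [612.4, 72.3, 136.9]
eef_rot: [-0.0, 0.707, 0.707, -0.001]
force: [1.4, 0.2, -1.6]
gripper_width: 29.8
grasp_force: 30.0
```

>>> carry_out(series="-0.05 0.001 0 0 0 0 -0.6; -0.105 0.003 0 0 0 0 -0.6; -0.15 0.003 0 0 0 0 -0.6; -0.171 0.003 0.02 0 0 0 -0.6; -0.171 0.003 0.05 0 0 0 -0.6")

```text
time_s: 28.5
tool_pos: [616.2, -98.3, 86.6]
eef_rot: [0.0, 0.708, 0.706, 0.0]
force: [0.4, 0.4, -1.7]
gripper_width: 29.6
grasp_force: 30.0
```

>>> carry_out(series="0 0 0.005 0 0 0 -0.6; 0 0 0.01 0 0 0 -0.6; 0 0 0.01 0 0 0 -0.6")

```text
time_s: 28.88
tool_pos: [616.5, -96.4, 77.9]
eef_rot: [0.0, 0.707, 0.707, 0.0]
force: [0.5, 0.4, -0.6]
gripper_width: 29.6
grasp_force: 30.0
```

Shift y to -99 and descend to about 44, then check.

>>> carry_out(series="-0.002 0 0.015 0 0 0 -0.6; -0.002 0 0.028 0 0 0 -0.6; -0.002 0 0.033 0 0 0 -0.6; -0.002 0 0.034 0 0 0 -0.6; -0.002 0 0.034 0 0 0 -0.6")

```text
time_s: 29.5
tool_pos: [616.4, -99.1, 43.8]
eef_rot: [0.0, 0.707, 0.707, 0.0]
force: [-0.0, -0.3, -1.8]
gripper_width: 29.5
grasp_force: 30.0
```

```bash
python3 - <<'E'
from h import *
b=cams.snapshot("scene");b=cams.snapshot("scene")
s=bot.read_state();print(s["tool_pos"],s["gripper_width"],s["force"])
cv2.imwrite("pics/g2.png",cv2.resize(b[200:300,205:305],(400,400))[:,:,::-1])
E
```

```text
[616.53567475 -99.04698746  44.12919666] 29.637697174544464 [ 0.23557019  0.23064072 -1.48543219]
```

View pics/g2.png

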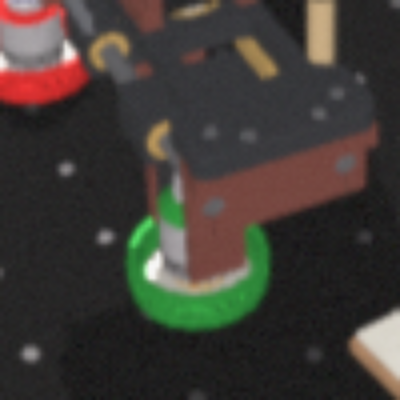

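Green is centred in its recess (barrel and base both at about 198). I'll set it down, release, retreat and check.

>>> carry_out(series="0 0 0.0006 0 0 0 -0.6; 0 0 0.001 0 0 0 -0.6; 0 0 0.001 0 0 0 -0.6")

```text
time_s: 29.98
tool_pos: [616.3, -99.0, 42.8]
eef_rot: [0.0, 0.707, 0.707, 0.0]
force: [0.1, -0.2, -1.7]
gripper_width: 29.6
grasp_force: 30.0
```

>>> carry_out(series="0 0 0 0 0 0 -0.2; 0 0 0 0 0 0 0.2; 0 0 0 0 0 0 0.4; 0 0 0 0 0 0 0.4; 0 0 -0.02 0 0 0 0.4")

```text
time_s: 30.6
tool_pos: [615.0, -98.8, 62.1]
eef_rot: [-0.001, 0.707, 0.707, -0.001]
force: [0.5, 0.4, -0.5]
gripper_width: 61.2
grasp_force: 0.0
```

>>> carry_out(series="0 0 -0.05 0 0 0 0.4; 0 0 -0.1 0 0 0 0.4; -0.05 -0.02 -0.14 0 0 0 0.4; -0.1 -0.04 -0.16 0 0 0 0.4; -0.15 -0.06 -0.16 0 0 0 0.4")

```text
time_s: 31.22
tool_pos: [556.9, -251.0, 227.1]
eef_rot: [0.003, 0.707, 0.707, 0.001]
force: [0.6, -0.4, -0.2]
gripper_width: 61.5
grasp_force: 0.0
```

>>> carry_out(series="-0.05 -0.03 0 0 0 0 0.4; -0.1 -0.06 0 0 0 0 0.4; -0.15 -0.09 0 0 0 0 0.4; -0.15 -0.09 0 0 0 0 0.4; -0.15 -0.09 0 0 0 0 0.4")

```text
time_s: 31.85
tool_pos: [466.3, -398.9, 223.7]
eef_rot: [0.0, 0.707, 0.707, 0.0]
force: [0.7, 0.2, 0.1]
gripper_width: 61.3
grasp_force: 0.0
```

```bash
python3 - <<'E'
from h import *
a=cams.snapshot("top");b=cams.snapshot("scene")
s=bot.read_state();print(s["tool_pos"],s["force"])
fit("objective_green",(616,-97),17)
print(look_for("top","oil_bottle")[:1],look_for("top","filter_cube")[:1])
cv2.imwrite("pics/end.png",cv2.resize(b[120:330,60:480],(800,400))[:,:,::-1])
E
```

```text
[ 466.91368233 -397.98651717  223.33029168] [0.16665754 0.01331121 0.34040334]
objective_green {'top': [616.4, -95.0], 'scene': [618.8, -100.6], 'both': [617.3, -98.5]} {'top': (170, 185), 'scene': (477, 529)}
[{'position': [511.8, 203.8, 52.2], 'score': 0.61}] [{'position': [510.0, -192.4, 49.2], 'score': 0.58}]
```

View pics/end.png

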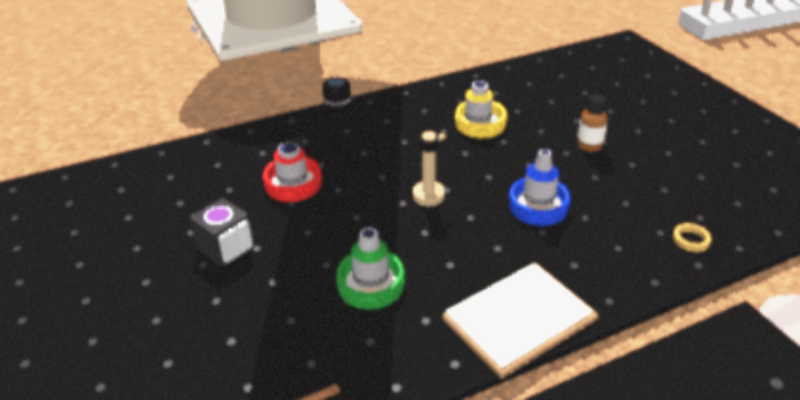

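All four objectives stand upright in their own colour of base, and the bottle and cube have not moved. Handing in.

```bash
python3 -c "
from workcell import bot
print(bot.finish_job())"
```

```text
the job is handed in; nothing more can be done
None
```

All four objectives stand upright, lens up, each in the base of its own ring colour, with the oil bottle and filter cube unmoved in the final picture; I handed the job in at about 32 s on the robot's clock.

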